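# Lock the inflator head into the bench air socket

### The job

With the fingertips only, slide the chrome inflator head along between the brass rails until it is fully home against the back of the brass socket; then push the ball-ended toggle lever beside it away from the robot, over its centre, so that it snaps across and locks the head in. Do not lift or tip the head, and leave everything else on the counter where it stands.

Things in the scene. Friction and masses are not known exactly. Their poses are not given: they have to be found in the camera images.
- head: Bright chrome inflator head, loose, about 0.35 kg, upright and round: flange 56 mm in diameter up to 14 mm high, body 40 mm in diameter from 16 to 50 mm, spigot 18 mm in diameter up to 76 mm. Origin: centre of its underside; z up; its yaw means nothing. It stands on the mount's plate between the brass rails, 50 to 90 mm short of home, and slides with a few newtons of friction.
- socket_home (a point): Point on the mount's fixed steel plate (top 8 mm above the counter) where the centre of the head's underside lies when fully home. +x points along the rails into the socket, away from the robot (mount turned up to 0.35 rad either way), y left, z up. The plate spans x -170 to +80, y -97 to +113 mm.
- back_stop (a point): Foot of the middle of the brass back stop's face, which the head's flange meets: 28 mm beyond socket_home along its x, same axes. The stop is 84 mm wide and 34 mm high above the plate. Two straight brass rails, 14 mm high above the plate, with inner faces 30 mm either side of the middle, run from it 175 mm back towards the robot.
- bolt_mouth (a point): Hole in the inner face of the left rail, 34 mm before socket_home in x, 7.5 mm above the plate. An 8 mm steel bolt, driven by the lever, comes 22 mm out of it behind the head's flange when the lever is locked; it is inside the rail while the lever is open. Thrown too early it blocks the head's way.
- lever (a joint): Toggle lever, hinge along the y axis of socket_home. 0 = open, leaning back 0.7 rad from upright towards the robot (-x of socket_home); 0.7 = upright, the centre; 1.4 = locked, leaning 0.7 rad away. A spring drives it to the nearer end: pushing it off either end takes about 4 N at the ball, less towards the centre, past which it snaps over by itself. At the start it is at 0.
- lever_tip (a point): Centre of the black 22 mm ball on the end of the lever, 85 mm from the hinge; the rod is 10 mm in diameter. The ball's height above the counter is 110 mm at either end of its swing, 130 mm at the centre. The swing is in the x-z plane of socket_home.
- lever_hinge (a point): Lever's hinge point, fixed, between two steel cheeks: at x = -5, y = +75, z = +37 mm in the frame of socket_home (45 mm above the counter). The cheeks are 34 mm long and reach 58 mm above the counter; above that the rod is free.
- stem: Rubber tyre valve stem with a brass end, 22 mm foot, 44 mm high, standing loose on the mount's plate on the right of the right rail. Origin: centre of its underside. Leave alone.
- tin: Open steel tin of valve cores, 68 mm in diameter, 45 mm high, loose, on the counter to the left of the mount. Origin: centre of its underside. Leave alone.
- gauge: Dial gauge lying face up, 60 mm in diameter, 28 mm high, brass stub on one side, to the right of the mount. Origin: centre of its underside. Leave alone.
- hubcap: Grey hub cap lying flat, 152 mm in diameter, 27 mm high, far right. Origin: centre of its underside. Leave alone.
- hammer: Red plastic weight hammer lying on the far left, about 0.25 m long, head away from the robot. Leave alone.
- bottle: White bottle, 60 mm in diameter, 150 mm high, back left. Origin: centre of its underside. Leave alone.
- capstray: Steel tray of valve caps, 100 by 130 mm, 35 mm high, back right. Origin: centre of its underside. Leave alone.
There are look-alikes about, which are no part of the job. Leave any brown or green look-alike of the head alone.

How it is judged:
By the outcome, as a careful person would: the job done as asked, in the order asked, and still so for the second after the job is handed in, with the robot touching nothing.
It also fails if it takes over 43 s, if anything falls off the work surface, if the arm or the gripper's body presses on something with over 40 N, if the wrist force passes 120 N, or if a joint passes its speed limit or range.

### The arm

A 7-joint arm with a two-finger parallel gripper is mounted at the origin on the work surface. World frame = base frame: x ahead of the robot, y to its left, z up, the work surface at z = 0. Lengths are in m, angles in rad, forces in N, time in s.
With the tool pointing down it reaches from about 0.4 to 0.875 m from the base axis. Payload 6.5 kg.
Tool frame: the origin (TCP) lies between the finger pads; the fingertips stand manip.tcp_to_tips ahead of it and the grasp point (between the pads) lies 11 mm behind it (manip.tcp_to_tips is the distance from the TCP to the fingertips, in m); z points along the fingers, y is the line along which they close (so a half turn about z gives the same grasp; the last joint's range is limited). The gripper opens to 85 mm and grips with 20 to 120 N. Pads are 22 mm wide; open, the fingers measure 114 mm over their backs; the gripper's body (76 mm by 85 mm) begins 54 mm behind the grasp point. The pads swing forward as they close: fully open they stand 13 mm farther back than shut.
Start: joints at [1.216, 0.536, -0.004, 1.538, 0.003, 1.067, -0.071], TCP at [0.185, -0.623, 0.239] pointing down, gripper open.
Joint ranges: [-2.7, 2.7], [-0.37, 2.16], [-1.27, 1.26], [0.24, 2.4], [-1.31, 4.45], [0.19, 1.91], [-2.76, 2.76]. Speed limits (rad/s): [2.39, 2.39, 3.14, 3.14, 3.14, 3.14, 3.14].

### API

Orientations are given as a unit quaternion [w, x, y, z].
In Python, from bench import manip gives the robot as it stands.
- The arm moves only by the tool step_arm, never from a script. Its argument "motion" is a list of rows, each a list of 4 numbers: the shift along the tool's x, y, z in mm, then the turn about the tool's z in rad. A call has 1 to 20 rows; each row is the pose to reach, as a shift and turn from the pose commanded when the call began, along the tool's axes at that moment; what a row does not reach only later rows make up. A row lasts 1/8 s, in which the tool goes at most 62.5 mm and 10.7 degrees, less where a joint would pass 70% of its speed; a pose out of reach is approached as far as the arm can. A call with a gripper value outside its range is refused whole. "claw" is the closure, from 0 (fully open) to 1 (shut), set as the call begins (left out, the last holds). The fingers move at their own pace and stop on an object; the grip force is fixed at half the most. Time passes only in rows, so rows that repeat a pose let the fingers close. It gives the time, the measured TCP pose, the force, the opening and the grip force at its end, in the units of the state.
- manip.get_obs(): the state, without advancing time (a new reading comes with each control period).
- manip.capture(name): name is "scene" or "top"; returns (picture, depth): 480x640x3 uint8, blue, green, red; 480x640 float32, m along the optical axis (not along the pixel's ray), 0 where there is no reading.
- manip.get_calibration(name): a dict with "fx", "fy", "cx", "cy" (pixels), "dist" ([k1, k2, p1, p2, k3] as OpenCV has them; the pictures are not rectified), "cam_to_world" (4x4, takes a point from camera to world coordinates). Camera axes: x right, y down, z forward; pixel columns grow to the right and rows downward; lengths in m; the calibration is good to about 2 mm. A picture is of the moment at which its call begins. get_calibration takes no time and is no camera call.
- manip.job_done(): hands the job in; it is judged then, once.
Trained networks look in the newest picture that a camera, given by its name, has taken for a name from the list of things; names that differ only in an ending like _2 or _b are one class to them, and where a whole thing is asked for, a point or a joint stands for the part that bears it (a point fixed in the world has none). Each returns a list of dicts, best first, with "conf" (0 to 1); they miss things now and then, are a little off and sometimes report something else, mostly with a low value. They report only what shows in the picture. A call takes as long as a camera call. They do not tell look-alikes from the thing itself.
- manip.look_for(query, camera): "box" ([left, top, right, bottom] in pixels, round what is visible of it).
The state is a dict: "t": time; "joint_pos": joint angles; "qd": joint speeds; "joint_torque": joint torques, N m; "position": TCP position; "orientation": TCP orientation; "contact_force": force on the tool from outside, world axes, zero at the start; "moment": the same for the moment, N m; "opening": opening from 0.0 (shut) to 1.0 (fully open); "gripper_force": force on a finger pad.
Only numpy, scipy, OpenCV 4.12 (cv2) and the standard library are available. Lean on these libraries where they do the work, as an engineer would, in place of code of your own. Each camera call takes 0.05 s, during which the arm holds its last target. There are 200 camera calls.

## Working session

There is one attempt and no reset: what is moved stays moved. The work goes in short steps, Python scripts to look and compute and a tool call to move; the robot and the scene stay as the last step left them, time stands still between calls to the robot, and variables do not carry over. Pictures are saved under pics/ and viewed, at most 10 in all, crops included, and the job is handed in when it is done.

Besides the shell and the picture viewer there is one more tool, called after ">>>" as name(argument=value, ...), one argument or row to a line, values as JSON. step_arm: Moves the arm, as the interface text tells. Its arguments: {"type":"object","properties":{"motion":{"type":"array","items":{"type":"array","items":{"type":"number"}}},"claw":{"type":"number"}},"required":["motion"]}

```bash
mkdir -p pics; ls; python3 - <<'E'
from bench import manip
import cv2,numpy as np
for n in("scene","top"):
    p,d=manip.capture(n); cv2.imwrite(f"pics/{n}0.png",p); np.save(f"pics/{n}0.npy",d)
    for q in("head","lever_tip","lever","stem"):
        print(n,q,[(np.round(r["box"]).tolist(),round(r["conf"],2)) for r in manip.look_for(q,n)])
    print(manip.get_calibration(n))
o=manip.get_obs();print(o,manip.tcp_to_tips)
E
```

```text
pics
scene head [([340.0, 247.0, 364.0, 278.0], 0.96), ([365.0, 192.0, 388.0, 222.0], 0.89), ([398.0, 211.0, 423.0, 240.0], 0.72), ([152.0, 185.0, 207.0, 225.0], 0.69)]
scene lever_tip [([363.0, 252.0, 386.0, 295.0], 0.76)]
scene lever [([270.0, 247.0, 302.0, 271.0], 0.68), ([361.0, 254.0, 384.0, 298.0], 0.55)]
scene stem [([269.0, 248.0, 304.0, 270.0], 0.3)]
{'fx': 521.2733916768226, 'fy': 521.2733916768226, 'cx': 322.2805949974623, 'cy': 233.40454854195474, 'dist': array([-0.0736914,  0.       ,  0.       ,  0.       ,  0.       ]), 'cam_to_world': array([[-0.3844276 ,  0.68949029, -0.61385548,  1.31201326],
       [ 0.92313374,  0.28258845, -0.26070647,  0.33703775],
       [-0.00628611, -0.66689347, -0.74512655,  1.02235867],
       [ 0.        ,  0.        ,  0.        ,  1.        ]])}
top head [([306.0, 240.0, 319.0, 251.0], 0.74), ([279.0, 231.0, 300.0, 254.0], 0.71), ([282.0, 312.0, 303.0, 338.0], 0.56), ([239.0, 306.0, 264.0, 324.0], 0.54)]
top lever_tip [([251.0, 208.0, 267.0, 229.0], 0.73)]
top lever [([240.0, 182.0, 336.0, 286.0], 0.2)]
top stem []
{'fx': 446.48628888131
[... 474 characters left out ...]
33, -0.00440675,  1.53793668,  0.00257869,
        1.06728025, -0.07120497]), 'qd': array([ 3.58747631e-04, -1.11234116e-03,  9.04356834e-04, -1.43458711e-04,
        5.32867655e-04, -1.66026917e-03, -1.05812476e-05]), 'joint_torque': array([-6.72396382e-04, -5.82879496e+01,  1.04698732e+00, -2.59215313e+01,
        1.24414387e-02,  2.79582462e-03, -1.52024292e-06]), 'position': array([ 0.1851261 , -0.62304748,  0.23922015]), 'orientation': array([-5.01059730e-05,  9.89589924e-01,  1.43915879e-01, -1.41264604e-05]), 'contact_force': array([0.63981474, 0.29182557, 0.04159584]), 'moment': array([ 0.00497167,  0.03841356, -0.0157301 ]), 'gripper_force': 0.0, 'opening': 0.9969525656403394} 0.008
```

```bash
python3 - <<'E'
import cv2
a=cv2.imread("pics/top0.png")[160:360,180:440];cv2.imwrite("pics/top0c.png",cv2.resize(a,None,fx=3,fy=3,interpolation=cv2.INTER_CUBIC))
a=cv2.imread("pics/scene0.png")[170:330,240:450];cv2.imwrite("pics/scene0c.png",cv2.resize(a,None,fx=3.7,fy=3.7,interpolation=cv2.INTER_CUBIC))
E
```

```text
(no output)
```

View pics/top0c.png

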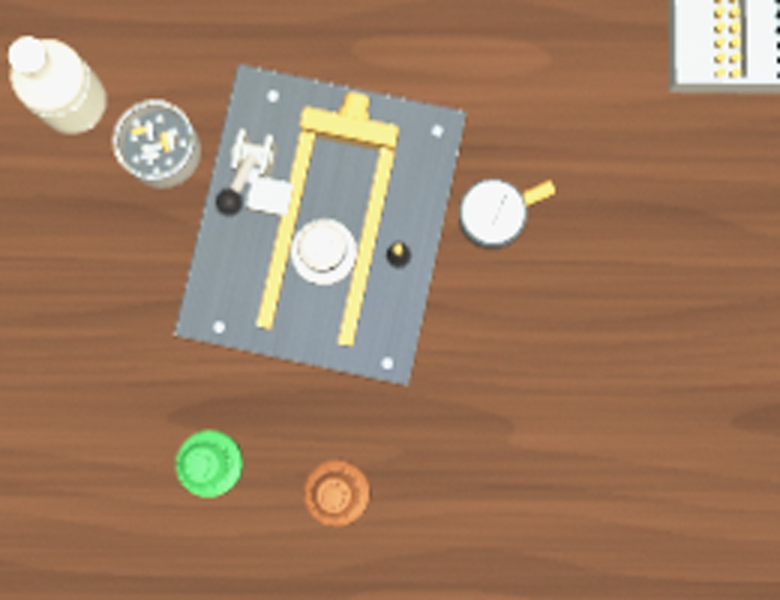

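View pics/scene0c.png

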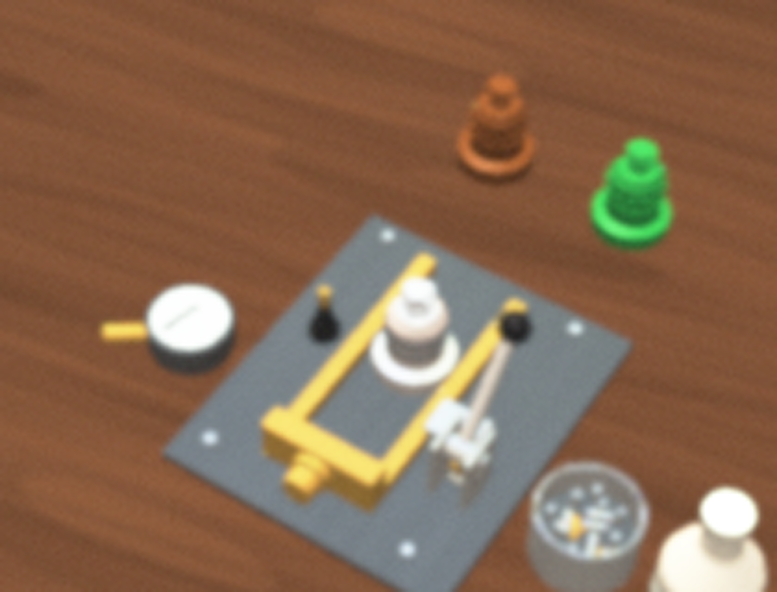

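The pictures show the chrome head at top crop (323,250), between the rails. It is the white one; the green (208,463) and brown (336,493) look-alikes are outside the mount. The plate corners are at (240,66), (466,112), (410,384) and (176,336), the ball is at (228,202), and the lever leans towards the robot, so it is open.

```bash
cat >h.py <<'E'
import numpy as np,cv2
from bench import manip
def ray(cam,px,z):
    c=manip.get_calibration(cam);K=np.array([[c['fx'],0,c['cx']],[0,c['fy'],c['cy']],[0,0,1]])
    u=cv2.undistortPoints(np.array(px,float).reshape(-1,1,2),K,c['dist']).reshape(-1,2)
    T=c['cam_to_world'];d=np.c_[u,np.ones(len(u))]@T[:3,:3].T
    return T[:3,3]+d*((np.asarray(z)-T[2,3])/d[:,2])[:,None]
def fit(M,W):
    m,w=M.mean(0),W.mean(0);A=M-m;B=W-w
    th=np.arctan2((A[:,0]*B[:,1]-A[:,1]*B[:,0]).sum(),(A*B).sum())
    R=np.array([[np.cos(th),-np.sin(th)],[np.sin(th),np.cos(th)]]);return th,R,w-R@m
E
python3 - <<'E'
from h import *
t=lambda a:np.array(a)/3+[180,160]
s=lambda a:np.array(a)/3.7+[240,170]
M=np.array([[80,113],[80,-97],[-170,-97],[-170,113]])/1e3
# top camera: plate corners + rail inner-front ends (top of rails)
W=ray("top",t([[240,66],[466,112],[410,384],[176,336]]),np.full(4,.008))[:,:2]
th,R,o=fit(M,W);print("top",th,o,np.round((W-(M@R.T+o))*1e3,1))
# scene: visible corners: front-right(375,215), front-left(631,345), back-right(163,455)
W2=ray("scene",s([[163,455],[375,215],[631,345]]),np.full(3,.008))[:,:2]
th2,R2,o2=fit(M[1:],W2);print("scene",th2,o2,np.round((W2-(M[1:]@R2.T+o2))*1e3,1))
for n,p in [("head",ray("top",t([[323,251]]),[.022])),("headtop",ray("top",t([[322,246]]),[.058])),("ball",ray("top",t([[228,202]]),[.110])),("ballS",ray("scene",s([[515,327]]),[.110])),("headS",ray("scene",s([[414,352]]),[.022])),("headtopS",ray("scene",s([[419,288]]),[.084])),("stem",ray("top",t([[398,250]]),[.045])),("stop",ray("top",t([[345,143]]),[.042]))]:
    print(n,p.round(4),"in mount top",((p[0,:2]-o)@R*1e3).round(1),"scene",((p[0,:2]-o2)@R2*1e3).round(1))
E
```

```text
top -0.19889095792842107 [0.62142892 0.07578098] [[-1.9 -1.7]
 [-1.1  1.9]
 [ 2.1  0.7]
 [ 0.9 -0.8]]
scene -0.2044193942500163 [0.62733747 0.08085465] [[-0.1  1.5]
 [-1.2  1. ]
 [ 1.2 -2.5]]
head [[0.5518 0.0914 0.022 ]] in mount top [-71.3   1.5] scene [-76.1  -5. ]
headtop [[0.5511 0.09   0.058 ]] in mount top [-71.7   0.1] scene [-76.5  -6.5]
ball [[0.5791 0.163  0.11  ]] in mount top [-58.7  77.1] scene [-63.9  70.6]
ballS [[0.5815 0.1655 0.11  ]] in mount top [-56.9  80. ] scene [-62.1  73.5]
headS [[0.5565 0.0939 0.022 ]] in mount top [-67.3   5. ] scene [-72.   -1.6]
headtopS [[0.5534 0.0938 0.084 ]] in mount top [-70.2   4.2] scene [-75.   -2.3]
stem [[0.55   0.0261 0.045 ]] in mount top [-60.2 -62.8] scene [-64.6 -69.3]
stop [[0.6432 0.0726 0.042 ]] in mount top [22.   1.1] scene [17.2 -4.9]
```

```bash
cat >>h.py <<'E'
TH=-0.2015;O=np.array([.623,.0775])
RM=np.array([[np.cos(TH),-np.sin(TH)],[np.sin(TH),np.cos(TH)]])
from scipy.spatial.transform import Rotation as Ro
def rel(pts):  # world tcp targets -> tool shift mm, plus turn to mount x
    o=manip.get_obs();q=o['orientation'];R=Ro.from_quat([q[1],q[2],q[3],q[0]]).as_matrix()
    yaw=np.arctan2(R[1,0],R[0,0]);print("turn",round(-(TH-yaw),3),"mount tcp",((o['position'][:2]-O)@RM*1e3).round(1),o['position'][2].round(4),"F",o['contact_force'].round(1))
    print(((np.array(pts)-o['position'])@R*1e3).round(0).tolist())
def mw(x,y,z): return np.r_[O+RM@np.array([x,y])/1e3,z/1e3]
E
python3 -c "
from h import *
rel([[.45,-.3,.239],mw(-130,0,200),mw(-130,0,120)])"
```

```text
turn 0.49 mount tcp [-288.8 -774. ] 0.2392 F [0.6 0.3 0. ]
[[346.0, -234.0, 0.0], [505.0, -608.0, 39.0], [505.0, -608.0, 119.0]]
```

>>> step_arm(
  motion=[
    [50, -34, 0, 0.05],
    [100, -68, 0, 0.1],
    [150, -102, 0, 0.15],
    [200, -135, 0, 0.2],
    [250, -170, 0, 0.25],
    [300, -203, 0, 0.3],
    [346, -234, 0, 0.35],
    [370, -290, 0, 0.4],
    [394, -346, 0, 0.45],
    [418, -402, 0, 0.49],
    [442, -458, 0, 0.49],
    [466, -514, 10, 0.49],
    [488, -566, 20, 0.49],
    [505, -608, 39, 0.49],
    [505, -608, 80, 0.49],
    [505, -608, 119, 0.49],
    [505, -608, 119, 0.49],
    [505, -608, 119, 0.49],
  ],
  claw=1,
)

```text
t: 2.75
position: [0.4969, 0.1037, 0.1215]
orientation: [-0.0, 0.995, -0.101, 0.001]
contact_force: [0.3, 0.7, 0.2]
opening: -0.002
gripper_force: 0.0
```

```bash
python3 - <<'E'
from h import *
p,d=manip.capture("scene");cv2.imwrite("pics/s1.png",cv2.resize(p[130:330,240:480],None,fx=3.2,fy=3,interpolation=cv2.INTER_CUBIC))
rel([mw(-130,0,23),mw(-112,0,23)])
E
```

```text
turn -0.0 mount tcp [-128.4    0.6] 0.1219 F [0.2 0.2 1.8]
[[-2.0, 1.0, 99.0], [16.0, 1.0, 99.0]]
```

View pics/s1.png

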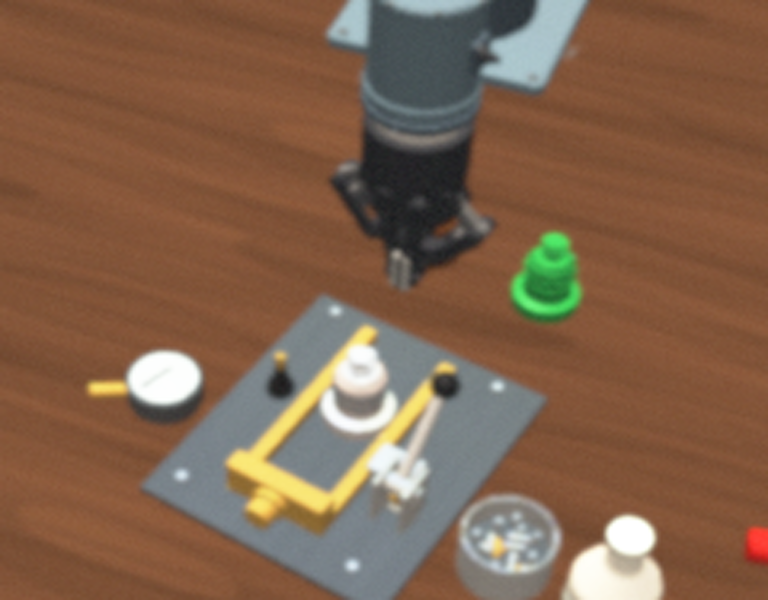

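The gripper is shut above the mount's near edge. Its linkage knuckles stick out sideways and could catch the lever ball, so I'm measuring how far before choosing the yaw.

```bash
python3 - <<'E'
from h import *
p,d=manip.capture("scene");c=manip.get_calibration("scene")
v,u=np.mgrid[:480,:640];K=np.array([[c['fx'],0,c['cx']],[0,c['fy'],c['cy']],[0,0,1]])
uu=cv2.undistortPoints(np.c_[u.ravel(),v.ravel()].astype(float).reshape(-1,1,2),K,c['dist']).reshape(-1,2)
P=np.c_[uu,np.ones(len(uu))]*d.reshape(-1,1);P=P[d.ravel()>0]@c['cam_to_world'][:3,:3].T+c['cam_to_world'][:3,3]
o=manip.get_obs()['position']
Q=np.c_[(P[:,:2]-o[:2])@RM,P[:,2]-o[2]]*1e3  # mount axes about TCP
m=(abs(Q[:,0])<90)&(abs(Q[:,1])<110)&(Q[:,2]>-15)
Q=Q[m]
for z in range(-15,150,10):
    s=Q[(Q[:,2]>=z)&(Q[:,2]<z+10)]
    if len(s)>3: print(z,len(s),"x",np.percentile(s[:,0],[2,98]).round(),"y",np.percentile(s[:,1],[2,98]).round())
E
```

```text
-15 36 x [ 7. 82.] y [ 5. 87.]
-5 60 x [-2. 80.] y [-6. 85.]
5 39 x [-7. 12.] y [-12.  14.]
15 35 x [-6. 11.] y [-12.  14.]
25 23 x [ 3. 11.] y [-7. 13.]
35 76 x [-9. 14.] y [-32.  28.]
45 114 x [-12.  13.] y [-37.  34.]
55 96 x [-8. 16.] y [-46.  44.]
65 120 x [-3. 18.] y [-55.  52.]
75 150 x [-12.  18.] y [-56.  61.]
85 186 x [-11.  19.] y [-58.  58.]
95 106 x [-6. 19.] y [-37.  44.]
105 42 x [-7. 11.] y [-38.  41.]
115 37 x [-11.  35.] y [-10.  38.]
125 119 x [-5. 37.] y [-26.  38.]
135 119 x [-6. 37.] y [-27.  38.]
145 116 x [-7. 37.] y [-29.  38.]
```

```bash
python3 -c "
from h import *
print(manip.get_obs()['joint_pos'].round(2),manip.get_obs()['t']);rel([mw(-130,0,20),mw(-130,0,120)])"
```

```text
[-0.11  0.48 -0.22  1.99  0.16  0.69 -2.21] 2.85
turn -0.0 mount tcp [-128.3    0.6] 0.122 F [-0.5 -0.7 -0.5]
[[-2.0, 1.0, 102.0], [-2.0, 1.0, 2.0]]
```

>>> step_arm(
  motion=[
    [0, 0, 0, -0.18],
    [-2, 0, 0, -0.36],
    [-2, 0, 0, -0.54],
    [-2, 0, 20, -0.72],
    [-2, 0, 60, -0.785],
    [-2, 0, 90, -0.785],
    [-2, 0, 100, -0.785],
    [-2, 0, 100, -0.785],
    [-2, 0, 100, -0.785],
  ],
)

```text
t: 3.98
position: [0.4952, 0.1042, 0.0217]
orientation: [0.0, 0.958, 0.288, 0.001]
contact_force: [0.7, 0.1, 0.5]
opening: 0.001
gripper_force: 0.0
```

```bash
python3 - <<'E'
from h import *
p,d=manip.capture("scene");cv2.imwrite("pics/s2.png",cv2.resize(p[150:330,260:460],None,fx=3.3,fy=3.3,interpolation=cv2.INTER_CUBIC))
rel([mw(x,0,20) for x in(-118,-45,-40)])
E
```

```text
turn 0.785 mount tcp [-130.6    0.6] 0.0216 F [0.1 0.7 1.2]
[[9.0, 9.0, 2.0], [60.0, 61.0, 2.0], [64.0, 64.0, 2.0]]
```

View pics/s2.png

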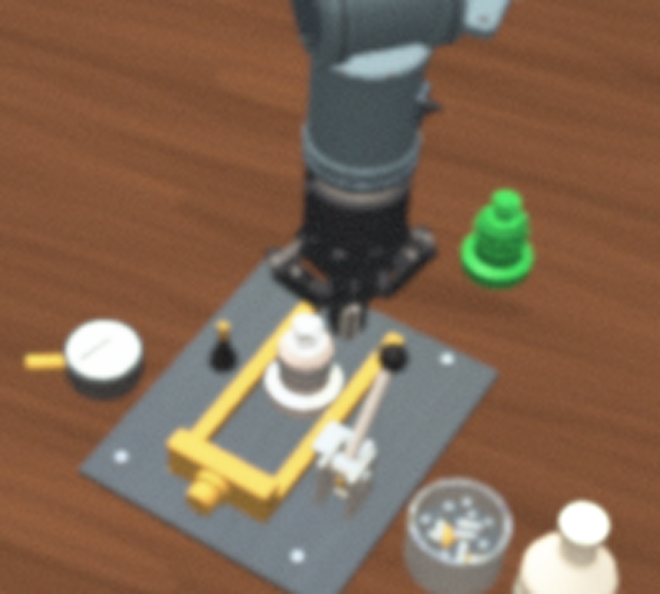

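The fingertips are between the rails behind the head, at (348,322). The ball (393,357) is clear to the left. Pushing now.

>>> step_arm(
  motion=[
    [1, 4, 1, 0],
    [4, 8, 1, 0],
    [7, 11, 1, 0],
    [10, 14, 1, 0],
    [14, 18, 1, 0],
    [18, 22, 1, 0],
    [22, 26, 1, 0],
    [26, 30, 1, 0],
    [30, 34, 1, 0],
    [34, 38, 1, 0],
    [38, 42, 1, 0],
    [42, 46, 1, 0],
    [46, 50, 1, 0],
    [49, 53, 1, 0],
    [52, 56, 1, 0],
    [54, 58, 1, 0],
    [54, 58, 1, 0],
  ],
)

```text
t: 6.15
position: [0.5716, 0.0854, 0.0194]
orientation: [-0.0, 0.958, 0.288, 0.0]
contact_force: [-3.4, -2.1, -1.3]
opening: -0.003
gripper_force: 1.4
```

```bash
python3 - <<'E'
from h import *
p,d=manip.capture("scene");cv2.imwrite("pics/s3.png",cv2.resize(p[190:330,280:440],None,fx=4,fy=4,interpolation=cv2.INTER_CUBIC))
rel([mw(x,-3,20) for x in(-45,-40)])
E
```

```text
turn 0.785 mount tcp [-52.   -2.3] 0.0194 F [-2.7 -1.9 -1. ]
[[4.0, 5.0, -1.0], [8.0, 9.0, -1.0]]
```

View pics/s3.png

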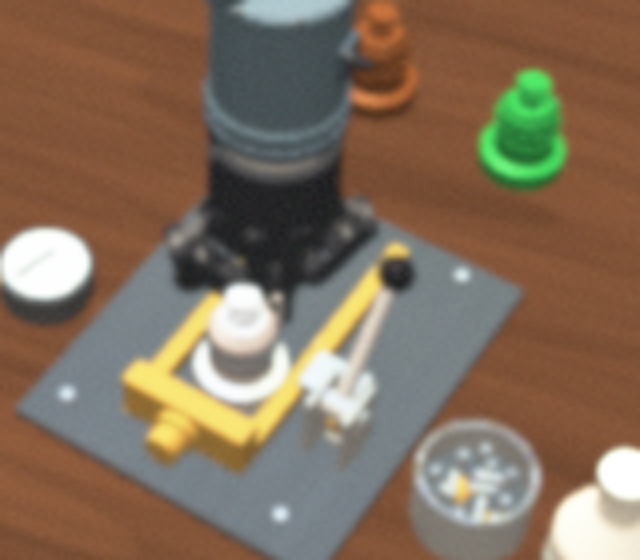

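The head (242,340) is near the stop and upright, and the lever is untouched. Next I push gently onto the stop.

>>> step_arm(
  motion=[
    [1, 1, 0, 0],
    [2, 2, 0, 0],
    [3, 3, 0, 0],
    [4, 4, 0, 0],
    [5, 5, 0, 0],
    [5, 5, 0, 0],
  ],
)

```text
t: 6.95
position: [0.5784, 0.084, 0.0194]
orientation: [-0.0, 0.958, 0.288, 0.0]
contact_force: [-2.1, -1.8, -0.1]
opening: -0.002
gripper_force: 1.1
```

>>> step_arm(
  motion=[
    [1, 1, 0, 0],
    [2, 2, 0, 0],
    [3, 3, 0, 0],
    [3, 3, 0, 0],
  ],
)

```text
t: 7.45
position: [0.5825, 0.0831, 0.0193]
orientation: [0.0, 0.958, 0.288, 0.0]
contact_force: [-2.1, -1.6, -1.2]
opening: -0.002
gripper_force: 1.1
```

>>> step_arm(
  motion=[
    [1, 1, 0, 0],
    [2, 2, 0, 0],
    [3, 3, 0, 0],
    [3, 3, 0, 0],
  ],
)

```text
t: 7.95
position: [0.5866, 0.0822, 0.0193]
orientation: [0.0, 0.958, 0.288, 0.0]
contact_force: [-2.8, -1.1, -0.6]
opening: -0.001
gripper_force: 1.3
```

>>> step_arm(
  motion=[
    [1, 1, 0, 0],
    [2, 2, 0, 0],
    [3, 3, 0, 0],
    [3, 3, 0, 0],
  ],
)

```text
t: 8.45
position: [0.5872, 0.0819, 0.019]
orientation: [-0.001, 0.958, 0.288, -0.003]
contact_force: [-12.2, -0.2, 8.3]
opening: 0.0
gripper_force: 5.6
```

```bash
python3 - <<'E'
from h import *
p,d=manip.capture("scene");a=cv2.resize(p[220:310,290:400],None,fx=5,fy=5,interpolation=cv2.INTER_CUBIC)
p,d=manip.capture("top");b=cv2.resize(p[180:280,230:330],None,fx=4.5,fy=4.5,interpolation=cv2.INTER_CUBIC)
cv2.imwrite("pics/s4.png",np.hstack([a,b[:450]])[:, :800] if 0 else cv2.resize(np.hstack([a,b]),(800,360)))
rel([mw(-40,-3,20)])
E
```

```text
turn 0.786 mount tcp [-35.9  -2.8] 0.019 F [-12.5  -0.    8.5]
[[-3.0, -3.0, -1.0]]
```

View pics/s4.png

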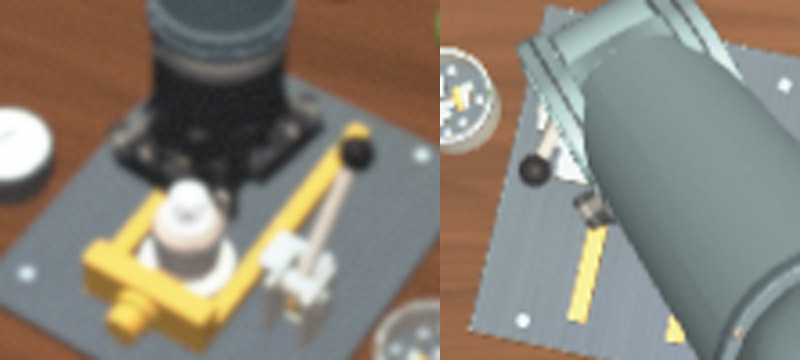

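```bash
python3 - <<'E'
from h import *
f=lambda a:np.array(a)/.8/5+[290,220]
for n,p,z in [("spigot top",[188,189],.084),("flange L",[138,245],.022),("flange R",[237,272],.022),("stop top near L",[97,240],.042),("stop top near R",[222,298],.042)]:
    w=ray("scene",[f(p)],[z]);print(n,((w[0,:2]-O)@RM*1e3).round(1))
E
```

```text
spigot top [-1.4  1.9]
flange L [  9.3 -25.4]
flange R [-6.8 34. ]
stop top near L [ 31.9 -39. ]
stop top near R [26.  43.8]
```

The head stalled against the stop: force rose from 3 to 12 N, and the spigot is at mount x ≈ 0. Backing off, rising and moving behind the lever ball.

>>> step_arm(
  motion=[
    [-3, -3, 0, 0],
    [-10, -10, 0, 0],
    [-25, -25, 0, 0],
    [-42, -42, 0, 0],
    [-50, -50, -10, 0],
    [-50, -50, -60, 0],
    [-50, -50, -120, 0.15],
    [-50, -50, -170, 0.3],
    [-30, -70, -170, 0.45],
    [-10, -90, -170, 0.6],
    [5, -105, -170, 0.75],
    [5, -105, -170, 0.785],
    [5, -105, -170, 0.785],
    [5, -105, -170, 0.785],
  ],
)

```text
t: 10.3
position: [0.5369, 0.1703, 0.1894]
orientation: [0.0, 0.995, -0.1, 0.0]
contact_force: [0.5, 0.3, -0.6]
opening: 0.002
gripper_force: 0.0
```

```bash
python3 - <<'E'
from h import *
p,d=manip.capture("scene");a=cv2.resize(p[210:310,290:400],None,fx=6,fy=6,interpolation=cv2.INTER_CUBIC)
cv2.imwrite("pics/s5.png",a)
rel([mw(-105,75,103),mw(-82,75,103),mw(-10,75,103)])
E
```

```text
turn 0.0 mount tcp [-103.    73.9] 0.1893 F [0.2 0.5 0.6]
[[-2.0, -1.0, 86.0], [21.0, -1.0, 86.0], [93.0, -1.0, 86.0]]
```

View pics/s5.png

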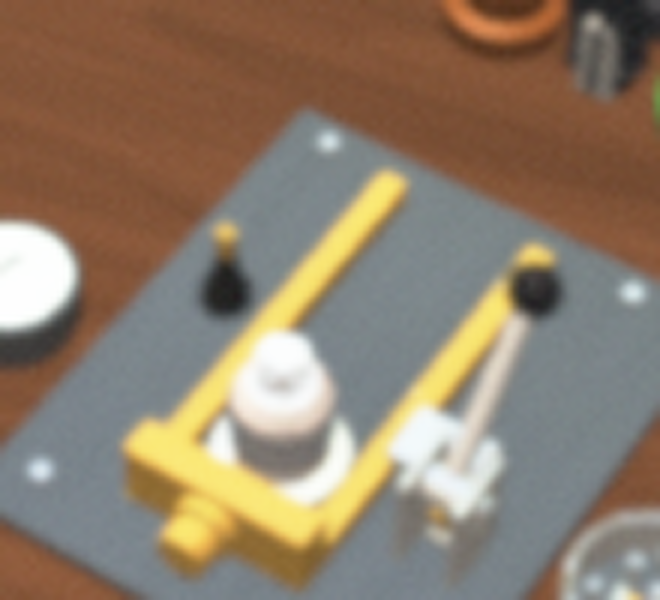

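The head (283,400) is upright by the stop, the lever is still open, and the ball is at (535,290). One check from above that the flange meets the stop.

```bash
python3 - <<'E'
from h import *
p,d=manip.capture("top");cv2.imwrite("pics/t6.png",cv2.resize(p[180:260,240:330],None,fx=7,fy=7,interpolation=cv2.INTER_CUBIC))
E
```

```text
(no output)
```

View pics/t6.png

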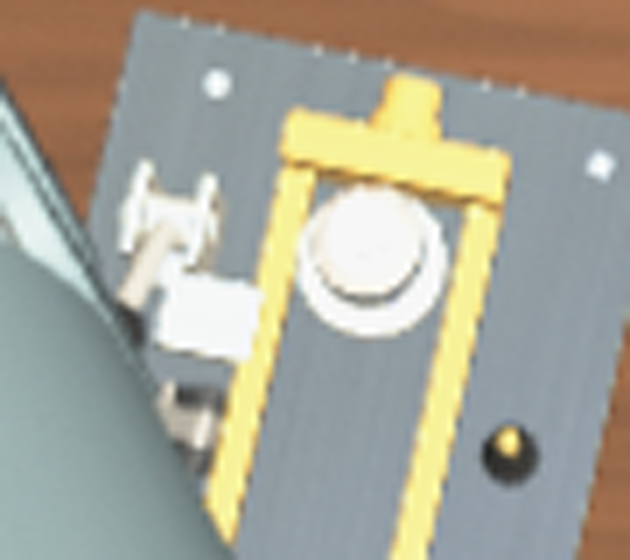

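The flange meets the stop at (385,185). Now I push the lever.

>>> step_arm(
  motion=[
    [-3, -1, 30, 0],
    [-3, -1, 70, 0],
    [-3, -1, 86, 0],
    [5, -1, 86, 0],
    [13, -1, 86, 0],
    [21, -1, 86, 0],
    [29, -1, 86, 0],
    [37, -1, 86, 0],
    [45, -1, 86, 0],
    [53, -1, 86, 0],
    [61, -1, 86, 0],
    [69, -1, 86, 0],
    [77, -1, 86, 0],
    [85, -1, 86, 0],
    [93, -1, 86, 0],
    [99, -1, 86, 0],
    [99, -1, 86, 0],
    [80, -1, 86, 0],
    [50, -1, 86, 0],
    [10, -1, 50, 0],
  ],
)

```text
t: 12.9
position: [0.5442, 0.1701, 0.1374]
orientation: [0.001, 0.995, -0.101, -0.002]
contact_force: [0.8, 1.0, 0.5]
opening: -0.001
gripper_force: 0.0
```

>>> step_arm(
  motion=[
    [-30, 0, -50, 0],
    [-50, 30, -80, 0],
    [-50, 60, -80, 0],
    [-50, 60, -80, 0],
  ],
)

```text
t: 13.4
position: [0.4854, 0.1196, 0.2197]
orientation: [0.001, 0.995, -0.102, 0.0]
contact_force: [-0.0, 0.5, 0.4]
opening: -0.001
gripper_force: 0.0
```

```bash
python3 - <<'E'
from h import *
p,d=manip.capture("scene");a=cv2.resize(p[200:310,280:400],None,fx=5,fy=5,interpolation=cv2.INTER_CUBIC)
cv2.imwrite("pics/s7.png",a);rel([mw(-10,75,103)])
E
```

```text
turn -0.001 mount tcp [-143.4   15.3] 0.2195 F [0.4 1.  0.1]
[[133.0, -60.0, 117.0]]
```

View pics/s7.png

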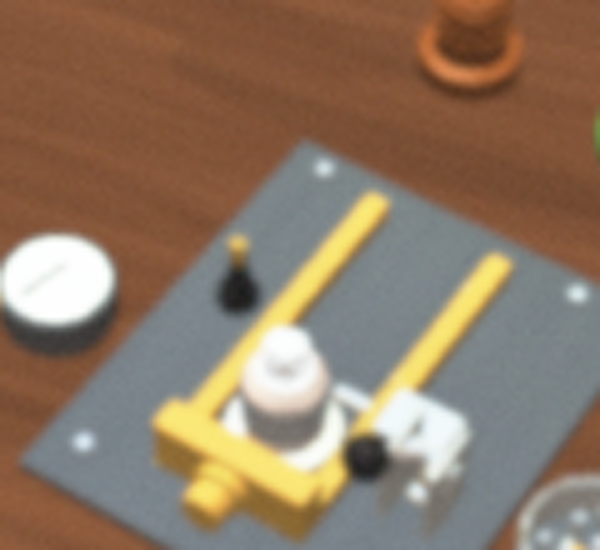

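The lever has snapped over, with its ball at (367,456), and the bolt shows behind the flange at (350,393). I'll check the ball position and hand in if it fits.

```bash
python3 - <<'E'
from h import *
w=ray("scene",[[353.4,291.2]],[.11]);b=(w[0,:2]-O)@RM*1e3;print(b)
if b[0]>42: print(manip.job_done())
E
```

```text
[50.79301079 77.37780903]
the job is handed in; nothing more can be done
None
```

The chrome head is fully home against the back stop, and the toggle lever has snapped over and locked it in. The job was handed in at about 13.5 s, with the arm clear and nothing else seen to have moved.

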